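# Lock the jam nut of a jack screw on the optical table

### The job

The height of the jack screw is set: lock it. Slide the large open-ended spanner fully home, flat, onto the lower nut with its handle on the rest beside the stop pin, let go of it, and then turn the jam nut above it clockwise by its lever, first down to the lower nut and then tight to about 0.5 N m (0.7 N m would be too much). The lower nut must not turn with it; work gently (no more than about 25 N on the stand), leave the spanner in place on the nut and the other things on the table undisturbed.

Things in the scene. Friction and masses are not known exactly. Their poses are not given: they have to be found in the camera images.
- spanner_grip (a point): The large open-ended steel spanner, 10 mm thick, flat on one of two grey cradles (the other holds a smaller one). Point half-way up, mid-handle, 85 mm behind the jaw centre; handle 20 mm wide. x along the spanner to the jaw, z up. In the cradle it lies 36 mm above the table on two bars, 65 mm before and behind this point (give or take 5 mm), with 30 mm free below the handle.
- spanner_jaw (a point): Centre of the large spanner's jaw (the nut's axis when fully home), 5 mm above its underside; x points out of the open mouth. The mouth is 38 mm wide (1 mm play each side of the nut), its prongs reach 14 mm ahead of this point, its back is 22.5 mm behind it; the head is 61 mm wide.
- spanner: The large spanner as a whole; origin under the jaw centre, x out of the mouth. 0.24 to 0.39 kg, centre of mass about 93 mm behind the jaw centre. Handle from 33 mm to 210 mm behind the jaw centre, its round end to 222 mm.
- nut_axis (a point): Point on the vertical axis of the jack screw (24 mm thick, top 112 mm above the table), 50 mm above the table: where the jaw centre must come when the spanner lies on the block. Axes of the stand: z up, y from the handle rest to the screw: the spanner (its x along this y) slides onto the nut in +y.
- stand: The fixed aluminium stand with screw, nuts and lever; origin on the screw's axis at table height, axes as nut_axis. The screw stands on an 80 x 80 mm block, top 45 mm above the table. The handle rest is a block of that height, 70 mm in x, 28 mm in y, centred at y = -180 mm. Between the blocks it is open down to the foot plate, 12 mm above the table.
- stop_pin (a point): Upright stop pin on the handle rest, 12 mm thick, from 45 to 72 mm above the table; this point is half-way up, at x = -18.5 mm, y = -180 mm of the stand. The handle lies on its +x side with 2.5 mm to spare, and bears on it when the lower nut is dragged clockwise.
- lever_ball (a point): Centre of the black ball (22 mm) at the end of the jam nut's lever, 112 mm from the screw's axis, 78 mm above the table; the 10 mm round bar is at 76 to 78 mm from 50 mm outward. It starts on the far side of the screw from the handle rest. Pushed sideways, clockwise seen from above, it tightens (right-hand thread).
- jam_nut_top (a point): On the screw's axis at the top of the jam nut (36 mm hexagon, 60 to 74 mm above the table). It turns freely (0.05 N m) for 0.5 to 1.1 rad until it meets the lower nut; where differs each time (lever 35 to 80 degrees counter-clockwise of the stand's x) and is to be felt. Then torque rises: 0.3 N m plus 1 N m per rad. It stays where left; its descent (under 1 mm) is not shown.
- lower_nut (a joint): Turn of the lower nut (36 mm across flats, 45 to 59 mm above the table, two flats facing the stand's -x and +x) on the screw, rad, clockwise from above positive; 0 is the set height (starts within 0.06 of it); it must stay within 0.35. Unheld, 0.15 N m drags it along; held, the spanner's play still lets it follow by 0.1 to 0.2.
- tightness (a joint): How far the jam nut has been turned on after it met the lower nut, rad: 0 until they meet, 0.1 to 0.4 wanted (0.4 to 0.7 N m applied at the lever), 0.2 is 0.5 N m. It stays when the lever is let go, save that above 0.3 it springs back to 0.3.
- small_spanner_grip (a point): Bystander: the smaller spanner (25 mm mouth, 9 mm thick) on the other cradle; point on the handle 85 mm behind its jaw centre, 17 mm wide.
- lens_post: Bystander: loose lens in a round holder on a dark post, foot 44 mm, 118 mm high; origin under the foot.
- cleaner_bottle: Bystander: white bottle, 50 mm thick, 130 mm high; origin under its centre.
- part_dish: Bystander: white shallow dish, 90 mm wide, 20 mm high; origin under its centre.
- screw_tray: Bystander: grey two-part tray 110 x 80 x 30 mm; origin under its centre.
- driver: Bystander: screwdriver lying on the table, along its x.
- beam_stop: Bystander: dark steel cylinder, 32 mm thick, 50 mm high; origin under its centre.
Things that resemble listed ones, but are neither listed nor needed, are in the scene too. What is shaped like the spanner but purple or yellow is not meant.

How it is judged:
On the way, in this order (a step that is already met when the one before it is completed fails the run):
1. the large spanner lies fully home on the lower nut, let go, with the jam nut still loose (horizontal distance between spanner_jaw and nut_axis below 0.005 m and z of spanner_jaw in the frame of nut_axis between -0.004 and 0.004 m and angle between the x axis of spanner_jaw and the y axis of nut_axis, either way round below 0.2 rad and contact force between the fingers and spanner below 0.5 N and value of joint tightness below 0.05 rad), for 0.3 s.
2. the jam nut is tightened against the held lower nut (value of joint tightness between 0.1 and 0.4 rad and value of joint lower_nut between -0.35 and 0.35 rad and horizontal distance between spanner_jaw and nut_axis below 0.005 m and z of spanner_jaw in the frame of nut_axis between -0.004 and 0.004 m and angle between the x axis of spanner_jaw and the y axis of nut_axis, either way round below 0.2 rad), for 0.2 s.
At the end, for the whole second after the job is handed in: The large spanner lies at rest on the lower nut (jaw centre within 5 mm of the screw's axis, 4 mm in height, 0.2 rad of the stand's y); the lower nut is within 0.35 rad of its set angle; the jam nut is 0.1 to 0.4 rad past first touch (0.4 to 0.7 N m) (all of step 2 and linear speed of spanner below 0.02 m/s).
It fails at once if the lower nut is turned by more than 0.4 rad, losing the set height (value of joint lower_nut above 0.4 rad or value of joint lower_nut below -0.4 rad).
It fails at once if the jam nut is overtightened (more than 0.45 rad past first touch, about 0.75 N m) (value of joint tightness above 0.45 rad).
It fails at once if the gripper or arm pushes on the stand, its nuts or lever with more than 30 N, or the spanner is rammed against them with more than 60 N (contact force between any of the fingers, the arm and stand above 30 N or contact force between spanner and stand above 60 N).
It fails at once if a bystander is moved by more than 30 mm (distance of any of small_spanner_grip, lens_post, cleaner_bottle, part_dish, screw_tray, driver, beam_stop from where it was at the start of the episode above 0.03 m).
It also fails if it takes over 72 s, if anything falls off the work surface, if the arm or the gripper's body presses on something with over 40 N, if the wrist force passes 120 N, or if a joint passes its speed limit or range.

### The arm

A 7-joint arm with a two-finger parallel gripper is mounted at the origin on the work surface. World frame = base frame: x ahead of the robot, y to its left, z up, the work surface at z = 0. Lengths are in m, angles in rad, forces in N, time in s.
With the tool pointing down it reaches from about 0.425 to 0.95 m from the base axis. Payload 16.7 kg.
Tool frame: the origin (TCP) lies at the very end of the fingers, on their centre line; the grasp point (between the pads) lies 19 mm behind it; z points along the fingers, y is the line along which they close (so a half turn about z gives the same grasp; the last joint's range is limited). The gripper opens to 94 mm and grips with 3 to 60 N. Pads are 16 mm wide; open, the fingers measure 119 mm over their backs; the gripper's body (75 mm by 177 mm) begins 78 mm behind the grasp point.
Start: joints at [0.956, 0.426, 0.074, 1.606, -0.034, 1.111, -0.067], TCP at [0.303, -0.603, 0.205] pointing down, gripper open.
Joint ranges: [-2.85, 2.85], [-0.5, 2.14], [-1.23, 1.37], [0.21, 2.46], [-1.02, 4.16], [0.16, 2.05], [-2.73, 2.73]. Speed limits (rad/s): [1.89, 1.89, 2.39, 2.39, 3.01, 3.01, 3.01].

### API

Orientations are given as a unit quaternion [w, x, y, z].
In Python, from cell import monitor, viewer, order gives the robot as it stands.
- The arm moves only by the shell command python3 -m creep 'ROWS'. ROWS is a JSON object of lists of equal length, an entry for each row: "angular": the turn, a rotation vector about the tool's x, y, z in units of pi rad (1.0 is pi rad), a list of three; "travel": the shift along the tool's x, y, z in units of 800 mm (1.0 is 800 mm), a list of three; "jaw": the finger opening in mm, from 0 to 94. In form: {"angular": [[rx, ry, rz], ...], "travel": [[x, y, z], ...], "jaw": [jaw, ...]}. A call has 1 to 12 rows; each row is the pose to reach, as a shift and turn from the pose commanded when the call began, along the tool's axes at that moment, turning the shorter way round; what a row does not reach only later rows make up. A row lasts 1/12 s, in which the tool goes at most 41.7 mm and 7.16 degrees, less where a joint would pass 70% of its speed; a pose out of reach is approached as far as the arm can. A call with a number of a shift or a turn outside -1 to 1 is refused whole. A call with a gripper value outside its range is refused whole. The fingers move at their own pace and stop on an object; the grip force is fixed at half the most. Time passes only in rows, so rows that repeat a pose let the fingers close. It gives the time, the measured TCP pose, the force, the opening and the grip force at its end, in the units of the state.
- monitor.read_state(): the state, without advancing time (a new reading comes with each control period).
- viewer.snapshot(name): name is "scene" or "top" or "wrist"; returns a dict with "pixels" (384x512x3 uint8, blue, green, red), "z_map" (384x512 float32, m along the optical axis (not along the pixel's ray), 0 where there is no reading), "K" (3x3 intrinsics, pixels), "R" (3x3) and "t" (3): a world point X has camera coordinates R X + t; the wrist camera has in their place "tool_from_camera" (4x4, takes a point from camera to tool coordinates, whose origin is the TCP and whose axes are the flange's). Camera axes: x right, y down, z forward; pixel columns grow to the right and rows downward; lengths in m; the calibration is good to about 2 mm. The wrist camera is an equidistant fisheye: a pixel r from the principal point sees the ray r / f radians off the axis. A picture is of the moment at which its call begins: read the wrist's pose just before it.
- order.close_job(): hands the job in; it is judged then, once.
The state is a dict: "clock": time; "joint_pos": joint angles; "dq": joint speeds; "joint_efforts": joint torques, N m; "eef_pos": TCP position; "tcp_rot": TCP orientation; "contact_force": force on the tool from outside, world axes, zero at the start; "moment": the same for the moment, N m; "grip_width": finger opening in m; "gripper_force": force on a finger pad.
Only numpy, scipy, OpenCV 4.12 (cv2) and the standard library are available. Lean on these libraries where they do the work, as an engineer would, in place of code of your own. Each camera call takes 0.05 s, during which the arm holds its last target. There are 200 camera calls.

## Working session

There is one attempt and no reset: what is moved stays moved. The work goes in short steps, Python scripts to look and compute and a shell command to move; the robot and the scene stay as the last step left them, time stands still between calls to the robot, and variables do not carry over. Pictures are saved under pics/ and viewed, at most 10 in all, crops included, and the job is handed in when it is done.

```bash
ls; mkdir -p pics; cat > h.py <<'E'
import numpy as np, cv2
from cell import monitor, viewer, order
from scipy.spatial.transform import Rotation as Ro
def cloud(s):
    z=s["z_map"];K=s["K"];v,u=np.mgrid[:z.shape[0],:z.shape[1]]
    P=np.stack([(u-K[0,2])/K[0,0]*z,(v-K[1,2])/K[1,1]*z,z],-1)
    W=(P-s["t"])@s["R"]; W[z==0]=np.nan
    return W
def proj(s,X):
    c=s["R"]@np.asarray(X)+s["t"]; p=s["K"]@c; return p[:2]/p[2]
def tool():
    st=monitor.read_state(); q=st["tcp_rot"]
    return np.array(st["eef_pos"]),Ro.from_quat([q[1],q[2],q[3],q[0]]).as_matrix(),st
E
python3 - <<'E'
from h import *
print(monitor.read_state())
for n in("top","scene"):
    s=viewer.snapshot(n); np.savez(n+".npz",**s); cv2.imwrite(f"pics/{n}.png",s["pixels"]); print(n,s["K"],s["R"],s["t"])
E
```

```text
pics
{'clock': 0.0, 'joint_pos': array([ 0.95548369,  0.42671578,  0.07384734,  1.60660259, -0.03411604,
        1.11083336, -0.0670845 ]), 'dq': array([ 3.65040230e-04, -1.47034201e-03, -7.11306451e-06, -1.90334160e-04,
       -9.14677258e-04,  7.11291234e-04,  6.36157280e-04]), 'joint_efforts': array([-2.36395623e-03, -9.35837245e+01,  3.66518721e+00, -4.54201555e+01,
       -4.89213166e-02,  1.99875666e-02,  8.06138610e-05]), 'eef_pos': array([ 0.30295176, -0.60269243,  0.2047883 ]), 'tcp_rot': array([-6.22102820e-04,  9.73001803e-01,  2.30796598e-01, -1.88092782e-04]), 'contact_force': array([ 0.92205714, -0.35208213,  0.50346534]), 'moment': array([ 0.08751458, -0.00826265, -0.01685297]), 'gripper_force': 0.0, 'grip_width': 0.09416558606054665}
top [[471.36961514   0.         255.21443574]
 [  0.         471.36961514 191.76231464]
 [  0.           0.           1.        ]] [[-2.16880806e-02 -9.99759457e-01 -3.26424597e-03]
 [-9.87667764e-01  2.19319190e-02 -1.55020574e-01]
 [ 1.55054876e-01 -1.38108186e-04 -9.87905849e-01]] [-0.15661148  0.53624433  1.59672372]
scene [[372.15459796   0.         254.55400926]
 [  0.         372.15459796 191.81159385]
 [  0.           0.           1.        ]] [[ 0.86248983  0.50587517 -0.01419907]
 [ 0.38941853 -0.68133396 -0.61978806]
 [-0.3232097   0.52903152 -0.78464077]] [-0.37258242 -0.27819517  1.97029939]
```

View pics/top.png

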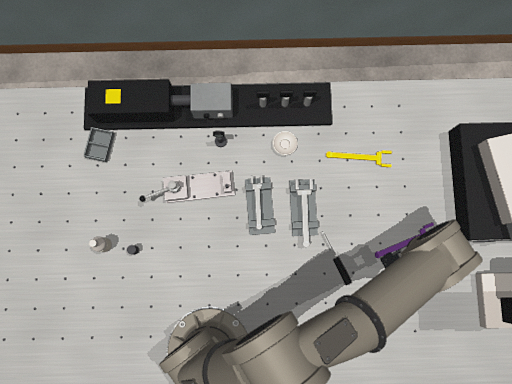

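View pics/scene.png

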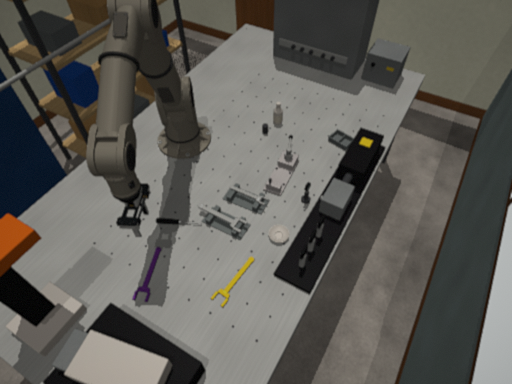

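The top view shows the two cradles at about (258,205) and (303,212), and the stand with the screw at about (172,187), lever ball at (143,199) and handle rest at about (225,184). I'll measure and enlarge these.

```bash
python3 - <<'E'
from h import *
s=dict(np.load("top.npz")); W=cloud(s)
c=s["pixels"][125:260,130:325]; cv2.imwrite("pics/topcrop.png",cv2.resize(c,None,fx=4,fy=4,interpolation=cv2.INTER_CUBIC))
z=W[...,2]
for n,(u0,u1,v0,v1) in dict(sp1=(243,278,172,240),sp2=(286,322,174,250)).items():
    m=np.zeros(z.shape,bool); m[v0:v1,u0:u1]=1
    m&=(z>.038)&(z<.06)
    P=W[m]; print(n,m.sum(),np.nanmedian(z[m]))
    for a in np.arange(P[:,0].min(),P[:,0].max(),.012):
        q=P[(P[:,0]>=a)&(P[:,0]<a+.012)]
        if len(q): print(round(a,3),len(q),np.round([q[:,1].min(),q[:,1].max(),np.median(q[:,2])],3))
for p in [(172,187),(143,199),(224,176),(228,190),(200,186),(258,205),(303,212)]:
    print(p,np.round(W[p[1],p[0]],3))
E
```

```text
sp1 326 0.04356021556172796
0.403 18 [-0.186 -0.155  0.044]
0.415 33 [-0.227 -0.148  0.042]
0.427 23 [-0.231 -0.145  0.04 ]
0.439 19 [-0.183 -0.169  0.044]
0.451 16 [-0.183 -0.169  0.047]
0.463 15 [-0.184 -0.17   0.047]
0.475 16 [-0.184 -0.17   0.044]
0.487 13 [-0.184 -0.17   0.043]
0.499 17 [-0.181 -0.167  0.045]
0.511 15 [-0.181 -0.167  0.047]
0.523 20 [-0.182 -0.167  0.043]
0.535 24 [-0.203 -0.137  0.044]
0.547 41 [-0.203 -0.137  0.043]
0.559 32 [-0.221 -0.14   0.042]
0.571 12 [-0.193 -0.155  0.045]
0.583 12 [-0.193 -0.155  0.044]
sp2 529 0.0447660345378155
0.341 24 [-0.348 -0.327  0.046]
0.353 24 [-0.348 -0.327  0.046]
0.365 19 [-0.346 -0.327  0.047]
0.377 23 [-0.346 -0.328  0.045]
0.389 18 [-0.347 -0.329  0.044]
0.401 40 [-0.378 -0.296  0.043]
0.413 34 [-0.379 -0.299  0.042]
0.425 23 [-0.365 -0.328  0.045]
0.437 20 [-0.345 -0.327  0.044]
0.449 21 [-0.345 -0.328  0.045]
0.461 21 [-0.346 -0.328  0.044]
0.473 21 [-0.346 -0.328  0.047]
0.485 18 [-0.347 -0.329  0.044]
0.497 18 [-0.347 -0.329  0.046]
0.509 27 [-0.357 -0.316  0.046]
0.521 44 [-0.362 -0.313  0.046]
0.533 51 [-0.377 -0.29   0.044]
0.545 47 [-0.377 -0.29   0.042]
0.557 24 [-0.367 -0.307  0.045]
0.569 12 [-0.367 -0.308  0.045]
(172, 187) [0.544 0.109 0.11 ]
(143, 199) [0.509 0.211 0.087]
(224, 176) [ 0.592 -0.06   0.037]
(228, 190) [ 0.541 -0.074  0.043]
(200, 186) [0.563 0.027 0.009]
(258, 205) [ 0.486 -0.177  0.043]
(303, 212) [ 0.459 -0.332  0.039]
```

View pics/topcrop.png

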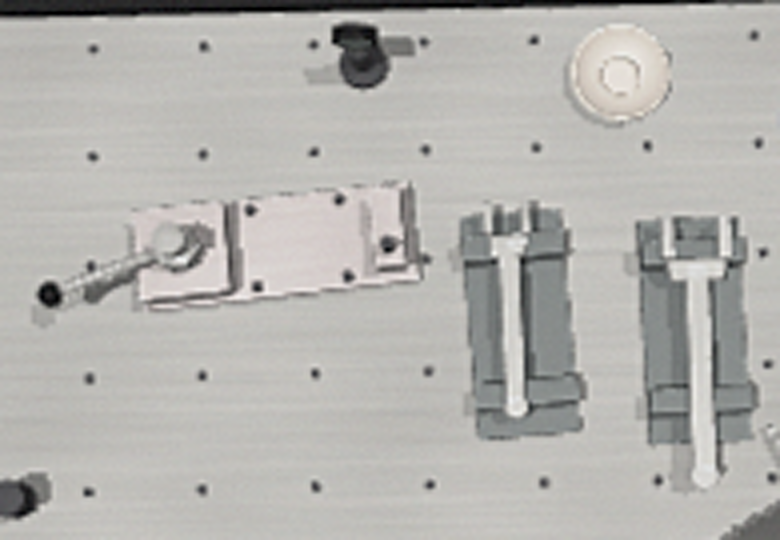

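```bash
python3 -m creep '{"angular":[[0,0,0.07],[0,0,0.148],[0,0,0.148],[0,0,0.148],[0,0,0.148],[0,0,0.148],[0,0,0.148],[0,0,0.148],[0,0,0.148],[0,0,0.148],[0,0,0.148]],"travel":[[0.03,-0.018,0],[0.08,-0.047,0],[0.13,-0.076,0],[0.18,-0.105,0],[0.23,-0.135,0],[0.28,-0.164,0],[0.32,-0.188,0],[0.341,-0.2,0],[0.341,-0.2,0],[0.341,-0.2,0],[0.341,-0.2,0]],"jaw":[60,60,60,60,60,60,60,60,60,60,60]}'
python3 - <<'E'
from h import *
p,R,st=tool(); print(p,R,st["joint_pos"])
s=viewer.snapshot("wrist"); np.savez("w1.npz",p=p,Rt=R,**s); cv2.imwrite("pics/w1.png",s["pixels"]); print(s["K"],s["tool_from_camera"])
s=viewer.snapshot("top"); np.savez("top2.npz",**s)
E
```

```text
clock: 1.02
eef_pos: [0.4747, -0.3378, 0.2053]
tcp_rot: [0.0, 1.0, 0.001, -0.0]
contact_force: [-0.0, -0.1, 0.0]
grip_width: 0.0598
gripper_force: 0.0
[ 0.47472277 -0.33783709  0.20531221] [[ 9.99999245e-01  1.12124509e-03 -5.03425866e-04]
 [ 1.12119614e-03 -9.99999367e-01 -9.74987155e-05]
 [-5.03534867e-04  9.69342027e-05 -9.99999869e-01]] [ 0.47465399  0.27660253  0.04012602  1.81879323 -0.01226919  1.04683168
 -1.05027586]
[[297.31863964   0.         258.14071425]
 [  0.         297.31863964 192.41843417]
 [  0.           0.           1.        ]] [[ 7.46684428e-05 -9.63519728e-01 -2.67637305e-01  7.75759756e-02]
 [ 9.99999783e-01  2.47068990e-04 -6.10480736e-04  2.29166958e-04]
 [ 6.54335111e-04 -2.67637202e-01  9.63519538e-01 -1.79521959e-01]
 [ 0.00000000e+00  0.00000000e+00  0.00000000e+00  1.00000000e+00]]
```

View pics/w1.png

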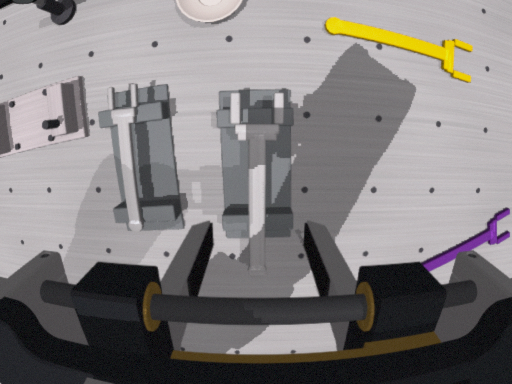

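The wrist view shows the large spanner straight ahead: handle along u≈257 from the tail at (257,270) to the head at v≈128, prongs at (235,95)/(279,95). I'll cast these onto z=0.046.

```bash
cat >> h.py <<'E'
def wray(s,uv):
    """world ray dirs of wrist pixels; s has p,Rt"""
    K=s["K"];uv=np.atleast_2d(uv).astype(float)
    d=(uv-K[:2,2][None])/K[0,0]; r=np.linalg.norm(d,axis=1,keepdims=True)+1e-12
    c=np.hstack([d/r*np.sin(r),np.cos(r)])
    T=s["tool_from_camera"]; return s["p"]+s["Rt"]@T[:3,3], c@T[:3,:3].T@s["Rt"].T
def wplane(s,uv,z):
    o,d=wray(s,uv); return o+d*((z-o[2])/d[:,2])[:,None]
E
python3 - <<'E'
from h import *
s=dict(np.load("w1.npz")); im=s["pixels"]; g=cv2.cvtColor(im,cv2.COLOR_BGR2GRAY).astype(int)
for v in (140,155,170,185,200,215,230,250,265): 
    print(v,' '.join(map(str,g[v,240:278])))
print("tail",g[255:285,257]); print("prong",g[85:105,235],g[85:105,279]); print("headrow120",g[120,205:305])
print(wplane(s,[(257,272),(235,93),(279,93),(257,160),(257,240)],.046))
# stand pin / stand in top
E
```

```text
140 153 152 152 153 153 144 118 112 107 111 124 128 129 130 130 127 125 124 130 129 132 134 132 134 123 107 95 96 97 97 97 97 98 97 100 101 94 87
155 121 119 119 118 117 118 121 112 107 114 125 127 125 127 129 128 126 127 125 125 132 130 130 129 119 106 89 84 85 87 84 89 114 132 137 135 113 91
170 121 118 116 118 115 120 116 113 131 165 185 189 198 209 209 209 208 204 204 208 208 210 207 202 178 131 92 84 85 84 86 107 133 138 134 134 133 132
185 117 119 118 119 120 117 117 120 137 163 182 185 195 206 207 207 206 206 202 205 205 207 203 192 169 120 86 83 83 80 85 106 129 132 133 133 133 135
200 117 118 116 118 116 116 118 116 132 160 178 185 192 206 206 203 204 207 202 204 203 204 198 192 159 110 86 82 83 86 86 108 130 131 116 86 86 80
215 94 96 95 95 95 100 95 100 112 147 177 182 189 204 207 203 202 203 202 201 203 200 202 189 152 100 96 105 81 77 77 77 76 80 78 75 81 74
230 126 119 119 118 116 121 128 111 119 154 194 204 202 205 206 204 203 203 200 190 166 134 124 119 102 84 73 71 72 75 75 77 76 76 75 75 76 77
250 166 158 118 112 94 96 92 94 93 98 110 119 119 122 124 123 121 122 122
[... 444 characters left out ...]
12] [185 190 189 178 141 109  96 122 185 213 215 212 212 214 214 213 213 212
 211 211]
headrow120 [193 193 190 191 191 186 167 166 165 166 163 156 126 139 140 140 138 139
 140 142 141 139 142 130 126 156 194 211 215 214 214 213 211 208 162  99
  90  95 136 138 138 140 131  89  81  85  83  83  83  84  81  87  87  85
  83  85  85  84  86  87  88  86  86  86  85  84  75  65  75  97 124 128
 127 133 131 135 137 130 103  90  86  89  88  87  87  84  85  81  89 112
 116 113 115 114 117 113 116 114 119 115]
[[ 0.34971318 -0.33651857  0.046     ]
 [ 0.57393599 -0.31176397  0.046     ]
 [ 0.57395101 -0.36115822  0.046     ]
 [ 0.49687582 -0.33652471  0.046     ]
 [ 0.3964013  -0.33653451  0.046     ]]
```

```bash
python3 -m creep '{"angular":[[0,0,0],[0,0,0],[0,0,0],[0,0,0],[0,0,0],[0,0,0],[0,0,0],[0,0,0],[0,0,0],[0,0,0]],"travel":[[0,-0.002,0.03],[0,-0.002,0.08],[0,-0.002,0.13],[0,-0.002,0.17],[0,-0.002,0.2],[0,-0.002,0.215],[0,-0.002,0.225],[0,-0.002,0.228],[0,-0.002,0.228],[0,-0.002,0.228]],"jaw":[50,50,50,50,50,50,50,50,50,50]}'
python3 -m creep '{"angular":[[0,0,0],[0,0,0],[0,0,0],[0,0,0],[0,0,0],[0,0,0],[0,0,0],[0,0,0],[0,0,0],[0,0,0]],"travel":[[0,0,0],[0,0,0],[0,0,0],[0,0,0],[0,0,0],[0,0,0],[0,0,0],[0,0,0],[0,0,0],[0,0,0]],"jaw":[0,0,0,0,0,0,0,0,0,0]}'
python3 - <<'E'
from h import *
# stand geometry from initial top depth
s=dict(np.load("top2.npz")); W=cloud(s); z=W[...,2]; g=s["pixels"]
x,y=W[...,0],W[...,1]
reg=(x>.46)&(x<.66)&(y>-.12)&(y<.26)
for n,a,b in(("screw",.100,.12),("block",.041,.049),("pin",.06,.08),("foot",.008,.017),("ball",.08,.095)):
    m=reg&(z>a)&(z<b); P=W[m]; print(n,m.sum(),np.round(P.min(0),3),np.round(P.max(0),3),np.round(np.median(P,0),3))
# outline of stand foot by depth
m=(reg&(z>.006)).astype(np.uint8); c=max(cv2.findContours(m,0,2)[0],key=cv2.contourArea); print(cv2.minAreaRect(c))
hsv=cv2.cvtColor(g,cv2.COLOR_BGR2HSV)
lp=(x>.62)&(x<.75)&(y>-.12)&(y<.06)&(z>.05);print("lens",np.median(W[lp],0))
cv2.imwrite("pics/st.png",cv2.resize(g[155:215,135:245],None,fx=7,fy=7,interpolation=cv2.INTER_CUBIC))
E
```

```text
clock: 1.95
eef_pos: [0.4756, -0.3367, 0.0244]
tcp_rot: [0.0, 1.0, 0.0, 0.001]
contact_force: [0.6, 0.0, 0.3]
grip_width: 0.0501
gripper_force: 0.0
clock: 2.78
eef_pos: [0.4752, -0.336, 0.0234]
tcp_rot: [0.0, 1.0, 0.0, 0.0]
contact_force: [-0.8, 1.1, 6.7]
grip_width: 0.0197
gripper_force: 30.0
screw 54 [0.542 0.098 0.1  ] [0.57  0.123 0.116] [0.555 0.11  0.108]
block 368 [ 0.513 -0.085  0.041] [0.608 0.152 0.049] [0.562 0.086 0.045]
pin 110 [ 0.504 -0.076  0.063] [0.571 0.223 0.08 ] [0.543 0.122 0.074]
foot 778 [ 0.463 -0.118  0.008] [0.658 0.256 0.017] [0.562 0.006 0.012]
ball 64 [0.503 0.099 0.08 ] [0.558 0.222 0.095] [0.523 0.194 0.083]
((187.24229431152344, 187.55972290039062), (26.40612030029297, 96.74455261230469), 83.2901611328125)
lens [ 0.72438872 -0.04700414  0.10554504]
```

View pics/st.png

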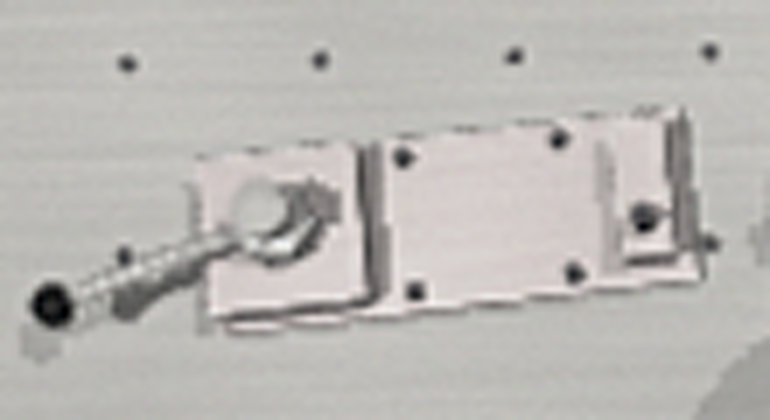

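Grasped (19.7 mm). In the crop the screw top is at (262,210), the pin at (645,217), the ball at (52,305); convert them by rays and lift meanwhile.

```bash
cat >> h.py <<'E'
def tplane(s,uv,z):
    o=-s["R"].T@s["t"]; d=np.linalg.inv(s["K"])@np.array([uv[0],uv[1],1.]); d=s["R"].T@d
    return o+d*(z-o[2])/d[2]
E
python3 -m creep '{"angular":[[0,0,0],[0,0,0],[0,0,0],[0,0,0],[0,0,0],[0,0,0],[0,0,0],[0,0,0]],"travel":[[0,0,-0.01],[0,0,-0.03],[0,0,-0.06],[0,0,-0.1],[0,0,-0.13],[0,0,-0.15],[0,0,-0.16],[0,0,-0.16]],"jaw":[0,0,0,0,0,0,0,0]}'
python3 - <<'E'
from h import *
s=dict(np.load("top2.npz"))
f=lambda a,b:(a/7+135-.43,b/7+155-.43)
for n,(a,b),z in(("screw",(262,210),.112),("pin",(645,217),.072),("ball",(52,305),.087),("b1",(195,157),.045),("b2",(378,298),.045),("b3",(213,318),.045),("r1",(668,120),.045),("r2",(624,258),.045),("r3",(684,250),.045)):
    print(n,tplane(s,f(a,b),z))
S=tplane(s,f(262,210),.112);P=tplane(s,f(645,217),.072);d=S-P
print("axis heading",np.degrees(np.arctan2(d[1],d[0])), np.hypot(*d[:2]), "expect",np.hypot(18.5,180),"corr",np.degrees(np.arctan2(18.5,180)))
E
```

```text
clock: 3.45
eef_pos: [0.4756, -0.3363, 0.1528]
tcp_rot: [0.001, 1.0, 0.0, 0.001]
contact_force: [0.3, 0.9, -2.7]
grip_width: 0.0195
gripper_force: 30.0
screw [0.55205144 0.10853814 0.112     ]
pin [ 0.55148274 -0.07140751  0.072     ]
ball [0.51224769 0.21398185 0.087     ]
b1 [0.59143094 0.1540571  0.045     ]
b2 [0.51840867 0.06284387 0.045     ]
b3 [0.51022359 0.14443822 0.045     ]
r1 [ 0.60494896 -0.0818414   0.045     ]
r2 [ 0.53574191 -0.05910184  0.045     ]
r3 [ 0.53909651 -0.08889353  0.045     ]
axis heading 89.8189227210642 0.1799465476995871 expect 180.94819700676766 corr 5.868128565410461
```

```bash
python3 -m creep '{"angular":[[0,0,-0.02],[0,0,-0.06],[0,0,-0.1],[0,0,-0.14],[0,0,-0.18],[0,0,-0.22],[0,0,-0.26],[0,0,-0.3],[0,0,-0.34],[0,0,-0.38],[0,0,-0.42],[0,0,-0.45]],"travel":[[0.004,-0.012,0],[0.012,-0.04,0],[0.022,-0.076,0],[0.033,-0.112,0],[0.043,-0.148,0],[0.054,-0.184,0],[0.065,-0.22,0],[0.075,-0.256,0],[0.086,-0.292,0],[0.095,-0.325,0],[0.104,-0.355,0],[0.111,-0.38,0]],"jaw":[0,0,0,0,0,0,0,0,0,0,0,0]}'
python3 - <<'E'
from h import *
p,R,st=tool(); h=np.degrees(np.arctan2(R[1,0],R[0,0])); d=R.T@(np.array([.5664,-.0258,.10])-p)
print(p,h,"turn",-(95.7-h)/180,"travel",d/.8)
E
```

```text
clock: 4.45
eef_pos: [0.5631, -0.0296, 0.1496]
tcp_rot: [-0.001, 0.758, 0.653, -0.0]
contact_force: [-0.3, 0.0, -3.4]
grip_width: 0.0194
gripper_force: 30.0
[ 0.56307547 -0.02964449  0.14958711] 81.50888558717234 turn -0.07883952451570922 travel [0.00532702 0.0035347  0.06197979]
```

```bash
python3 -m creep '{"angular":[[0,0,-0.03],[0,0,-0.06],[0,0,-0.08],[0,0,-0.08],[0,0,-0.08],[0,0,-0.08],[0,0,-0.08]],"travel":[[0.005,0.003,0.01],[0.005,0.003,0.03],[0.005,0.003,0.05],[0.005,0.003,0.06],[0.005,0.003,0.062],[0.005,0.003,0.062],[0.005,0.003,0.062]],"jaw":[0,0,0,0,0,0,0]}'
python3 - <<'E'
from h import *
p,R,st=tool(); h=np.degrees(np.arctan2(R[1,0],R[0,0])); print(p,h)
s=viewer.snapshot("wrist"); np.savez("w2.npz",p=p,Rt=R,**s); cv2.imwrite("pics/w2.png",cv2.resize(s["pixels"],(800,600),interpolation=cv2.INTER_CUBIC))
E
```

```text
clock: 5.03
eef_pos: [0.5667, -0.0283, 0.1017]
tcp_rot: [-0.0, 0.673, 0.739, 0.0]
contact_force: [0.5, -0.5, -3.6]
grip_width: 0.0199
gripper_force: 30.0
[ 0.56670328 -0.02834216  0.10173681] 95.3379110255207
```

View pics/w2.png

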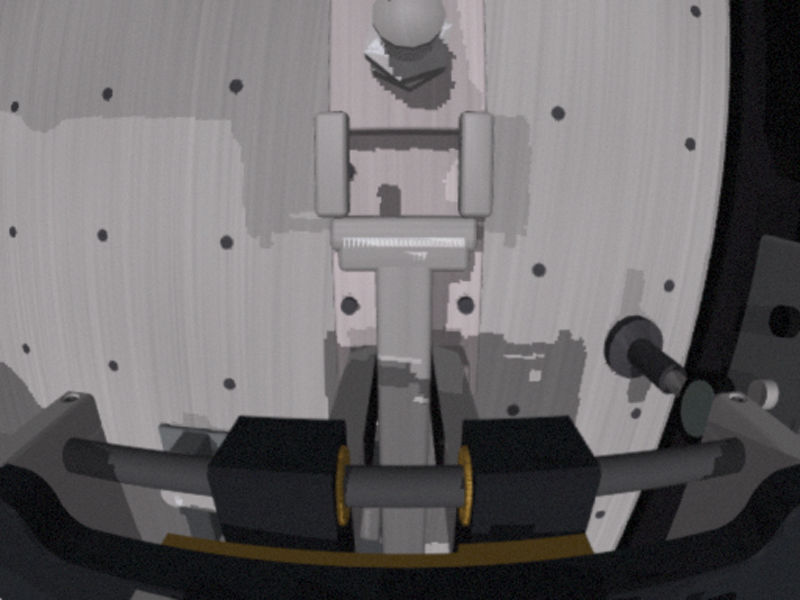

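The close view shows the mouth between the prongs (inner edges u≈349 and 460, tips v≈112 in the 800x600 picture), the nut at about (405,70) straight ahead and the screw top centred at about (409,18).

```bash
python3 - <<'E'
from h import *
s=dict(np.load("w2.npz")); sc=.64
q=lambda a:(np.array(a)+.5)*sc-.5
z=.1243
t=wplane(s,q([(332,112),(476,112),(315,160),(493,160),(349,180),(460,180),(379,290),(429,290)]),z); print(np.round(t,4))
tip=(t[0]+t[1])/2; p,R=s["p"],s["Rt"]
print("tip in tool",R.T@(tip-p),"mid pairs in tool y",[round((R.T@((t[i]+t[i+1])/2-p))[1],4) for i in(2,4,6)])
print("screw",wplane(s,q([(409,18),(373,15),(446,15),(409,47)]),.112))
print("nut front corner",wplane(s,q([(405,88)]),.059),wplane(s,q([(404,70)]),.074))
f=wplane(s,q([(331,60),(486,60),(335,300),(480,300)]),.012);print("foot",f)
E
```

```text
[[0.5331 0.0689 0.1243]
 [0.581  0.0734 0.1243]
 [0.5287 0.0521 0.1243]
 [0.5884 0.0577 0.1243]
 [0.5408 0.0461 0.1243]
 [0.5779 0.0496 0.1243]
 [0.5541 0.009  0.1243]
 [0.5715 0.0106 0.1243]]
tip in tool [ 0.09993002 -0.00036559 -0.02254387] mid pairs in tool y [np.float64(-0.0004), np.float64(-0.0002), np.float64(-0.0004)]
screw [[0.55537076 0.10868314 0.112     ]
 [0.54221421 0.10883723 0.112     ]
 [0.56865046 0.11146679 0.112     ]
 [0.55643919 0.09710151 0.112     ]]
nut front corner [[0.55575625 0.09125848 0.059     ]] [[0.55474202 0.09673337 0.074     ]]
foot [[ 0.51100747  0.11425603  0.012     ]
 [ 0.59997957  0.12294153  0.012     ]
 [ 0.5246255  -0.02853202  0.012     ]
 [ 0.6121589  -0.02037581  0.012     ]]
```

```bash
python3 -m creep '{"angular":[[0,0,0],[0,0,0],[0,0,0],[0,0,0],[0,0,0],[0,0,0],[0,0,0],[0,0,0],[0,0,0],[0,0,0]],"travel":[[0,0.001,0],[0,0.0025,0.01],[0,0.0025,0.025],[0,0.0025,0.042],[0,0.0025,0.058],[0,0.0025,0.07],[0,0.0025,0.079],[0,0.0025,0.084],[0,0.0025,0.084],[0,0.0025,0.084]],"jaw":[0,0,0,0,0,0,0,0,0,0]}'
python3 - <<'E'
from h import *
p,R,st=tool(); h=np.degrees(np.arctan2(R[1,0],R[0,0])); print(p,h,st["contact_force"])
s=viewer.snapshot("wrist"); np.savez("w3.npz",p=p,Rt=R,**s); cv2.imwrite("pics/w3.png",cv2.resize(s["pixels"][0:260,100:430],None,fx=2.3,fy=2.3,interpolation=cv2.INTER_CUBIC))
E
```

```text
clock: 5.92
eef_pos: [0.5687, -0.0281, 0.0343]
tcp_rot: [-0.0, 0.673, 0.74, 0.0]
contact_force: [-0.6, 0.2, -2.8]
grip_width: 0.0197
gripper_force: 30.0
[ 0.56871393 -0.02807514  0.03433741] 95.45052056600869 [-0.56262212  0.17159861 -2.81309085]
```

View pics/w3.png

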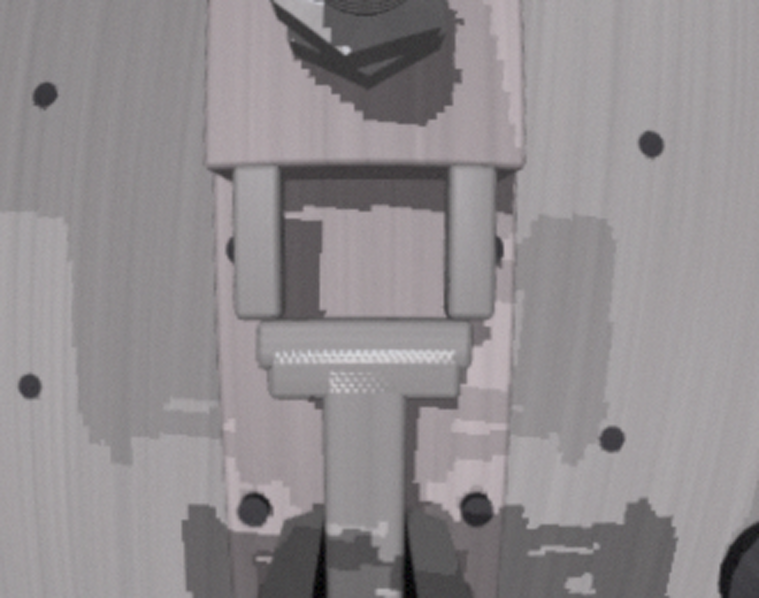

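```bash
python3 - <<'E'
from h import *
s=dict(np.load("w3.npz"));p,R=s["p"],s["Rt"]
q=lambda a:(np.array(a)+.5)/2.3-.5+[100,0]
T=lambda a,z:np.round((wplane(s,q(a),z)-p)@R,4)
print("tips",T([(257,167),(472,167)],.0569)); print("block edge",T([(206,163),(523,163)],.045))
print("nut corner",T([(367,88)],.059),T([(367,70)],.06),"screw? ")
zm=s["z_map"]; 
# spanner heights by depth (axis depth): prongs and head back
for a in [(257,190),(257,280),(472,190),(472,280),(365,335),(365,430)]:
    u,v=np.round(q(a)).astype(int); o,d=wray(s,[(u,v)])
    K=s["K"];dd=np.array([u-K[0,2],v-K[1,2]])/K[0,0];r=np.hypot(*dd);c=np.cos(r)
    print(a,np.round(o+d[0]*zm[v,u]/c,4))
E
```

```text
tips [[ 0.0995 -0.0249 -0.0226]
 [ 0.0995  0.024  -0.0226]]
block edge [[ 0.1028 -0.0395 -0.0107]
 [ 0.1028  0.0387 -0.0107]]
nut corner [[ 1.173e-01  1.000e-04 -2.470e-02]] [[ 1.214e-01  1.000e-04 -2.570e-02]] screw? 
(257, 190) [0.5348 0.0634 0.0572]
(257, 280) [0.5366 0.0427 0.0578]
(472, 190) [0.5836 0.068  0.0573]
(472, 280) [0.5857 0.0474 0.0577]
(365, 335) [0.5624 0.0321 0.0576]
(365, 430) [0.5646 0.0094 0.058 ]
```

```bash
python3 -m creep '{"angular":[[0,0,0],[0,0,0],[0,0,0],[0,0,0],[0,0,0],[0,0,0],[0,0,0],[0,0,0],[0,0,0],[0,0,0],[0,0,0],[0,0,0]],"travel":[[0.003,0,0],[0.008,0,0],[0.014,0,0],[0.02,0,0],[0.026,0,0],[0.031,0,0],[0.036,0,0],[0.041,0,0],[0.045,0,0],[0.048,0,0],[0.05,0,0],[0.05,0,0]],"jaw":[0,0,0,0,0,0,0,0,0,0,0,0]}'
python3 - <<'E'
from h import *
p,R,st=tool(); h=np.degrees(np.arctan2(R[1,0],R[0,0])); print(p,h,R.T@st["contact_force"],st["moment"])
s=viewer.snapshot("wrist"); np.savez("w4.npz",p=p,Rt=R,**s); cv2.imwrite("pics/w4.png",cv2.resize(s["pixels"][0:260,100:430],None,fx=2.3,fy=2.3,interpolation=cv2.INTER_CUBIC))
E
```

```text
clock: 6.97
eef_pos: [0.5647, 0.012, 0.0343]
tcp_rot: [-0.0, 0.673, 0.74, 0.0]
contact_force: [0.1, 0.3, -3.8]
grip_width: 0.0194
gripper_force: 30.0
[0.56474121 0.01200887 0.03429293] 95.46156387092834 [0.29628306 0.16456867 3.77009812] [ 0.01360125 -0.11133315 -0.02318499]
```

View pics/w4.png

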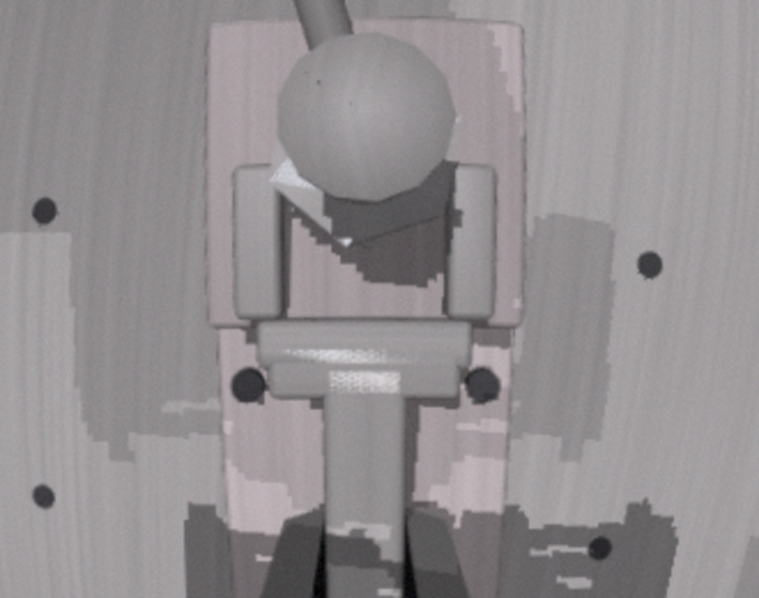

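The prongs now straddle the nut with the block's far (v≈22) and near (v≈326) edges and the whole screw top (366,117) in view: measure what remains.

```bash
python3 - <<'E'
from h import *
s=dict(np.load("w4.npz"));p,R=s["p"],s["Rt"]
q=lambda a:(np.array(a)+.5)/2.3-.5+[100,0]
T=lambda a,z:np.round((wplane(s,q(a),z)-p)@R,4)
print("screw",T([(366,117),(278,117),(456,117),(366,201),(366,33)],.112)); print("block",T([(215,22),(435,22),(207,327),(523,327)],.045))
print("tips",T([(257,166),(472,166)],.0575))
E
```

```text
screw [[ 0.0993 -0.0003 -0.0777]
 [ 0.0996 -0.0133 -0.0777]
 [ 0.0996  0.0129 -0.0777]
 [ 0.0865 -0.0003 -0.0777]
 [ 0.1128 -0.0003 -0.0777]]
block [[ 0.1404 -0.0378 -0.0107]
 [ 0.139   0.017  -0.0107]
 [ 0.0614 -0.04   -0.0107]
 [ 0.0614  0.0394 -0.0107]]
tips [[ 0.0996 -0.0248 -0.0232]
 [ 0.0997  0.0239 -0.0232]]
```

```bash
python3 -m creep '{"angular":[[0,0,0],[0,0,0],[0,0,0],[0,0,0],[0,0,0],[0,0,0],[0,0,0],[0,0,0],[0,0,0],[0,0,0],[0,0,0]],"travel":[[0.002,0,0],[0.004,0,0],[0.006,0,0],[0.008,0,0],[0.01,0,0],[0.012,0,0],[0.014,0,0],[0.0155,0,0],[0.0165,0,0],[0.0175,0,0],[0.0175,0,0]],"jaw":[0,0,0,0,0,0,0,0,0,0,0]}'
python3 - <<'E'
from h import *
p,R,st=tool(); print(p,R.T@st["contact_force"],st["moment"])
E
```

```text
clock: 7.93
eef_pos: [0.5634, 0.0258, 0.0343]
tcp_rot: [-0.0, 0.673, 0.74, 0.0]
contact_force: [-0.2, -0.0, -3.4]
grip_width: 0.0195
gripper_force: 30.0
[0.56341698 0.02579586 0.03429862] [ 0.01737152 -0.24328504  3.37716192] [-0.01897715 -0.04143211 -0.01995591]
```

```bash
python3 -m creep '{"angular":[[0,0,0],[0,0,0],[0,0,0],[0,0,0],[0,0,0]],"travel":[[0,0,0.001],[0,0,0.002],[0,0,0.0028],[0,0,0.0028],[0,0,0.0028]],"jaw":[0,0,0,0,0]}'
python3 -m creep '{"angular":[[0,0,0],[0,0,0],[0,0,0],[0,0,0],[0,0,0],[0,0,0]],"travel":[[0,0,0],[0,0,0],[0,0,0],[0,0,0],[0,0,0],[0,0,0]],"jaw":[25,40,40,40,40,40]}'
python3 - <<'E'
from h import *
p,R,st=tool(); print(p,R.T@st["contact_force"])
s=viewer.snapshot("wrist"); np.savez("w5.npz",p=p,Rt=R,**s); cv2.imwrite("pics/w5.png",cv2.resize(s["pixels"][0:260,100:430],None,fx=2.3,fy=2.3,interpolation=cv2.INTER_CUBIC))
E
```

```text
clock: 8.35
eef_pos: [0.5634, 0.0255, 0.0323]
tcp_rot: [0.0, 0.673, 0.74, -0.0]
contact_force: [-2.8, -0.1, 5.2]
grip_width: 0.0201
gripper_force: 30.0
clock: 8.85
eef_pos: [0.5635, 0.0256, 0.032]
tcp_rot: [-0.0, 0.673, 0.74, 0.0]
contact_force: [-0.3, 0.8, -0.1]
grip_width: 0.0399
gripper_force: 0.0
[0.56349115 0.02563252 0.0320294 ] [ 0.7795874  -0.24556134  0.09559341]
```

View pics/w5.png

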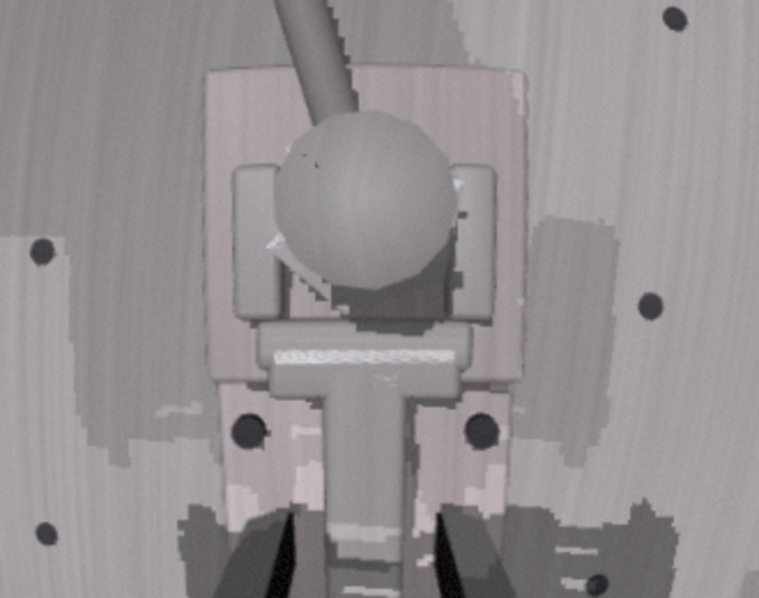

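The spanner lies level with prongs around the nut; block edges are at v≈68 and 381, prong tips at v≈165, screw top at (366,199). Check the offset numerically.

```bash
python3 - <<'E'
from h import *
s=dict(np.load("w5.npz"));p,R=s["p"],s["Rt"]
q=lambda a:(np.array(a)+.5)/2.3-.5+[100,0]
T=lambda a,z:np.round((wplane(s,q(a),z)-p)@R,4)
print("screw",T([(365,199),(274,199),(457,199),(365,290),(365,110)],.112)); print("block",T([(215,68),(515,68),(207,381),(523,381)],.045))
print("tips",T([(257,165),(472,165)],.055),"headback",T([(365,320)],.055))
W=s["t"] if "t" in s else 0
a=wplane(s,q([(365,199)]),.112); print("screw world",a)
E
```

```text
screw [[ 0.0866 -0.0005 -0.08  ]
 [ 0.0868 -0.0136 -0.08  ]
 [ 0.0868  0.0128 -0.08  ]
 [ 0.0733 -0.0005 -0.08  ]
 [ 0.0999 -0.0005 -0.08  ]]
block [[ 0.127  -0.037  -0.013 ]
 [ 0.127   0.0364 -0.013 ]
 [ 0.048  -0.0401 -0.013 ]
 [ 0.048   0.0395 -0.013 ]]
tips [[ 0.0999 -0.0248 -0.023 ]
 [ 0.0999  0.0239 -0.023 ]] headback [[ 0.0637 -0.0004 -0.023 ]]
screw world [[0.55479931 0.11180273 0.112     ]]
```

```bash
python3 -m creep '{"angular":[[0,0,0],[0,0,0],[0,0,0],[0,0,0],[0,0,0],[0,0,0],[0,0,0],[0,0,0]],"travel":[[0,0,-0.01],[0,0,-0.03],[0,0,-0.06],[0,0,-0.1],[0,0,-0.13],[0,0,-0.15],[0,0,-0.16],[0,0,-0.16]],"jaw":[40,40,40,40,40,40,40,40]}'
python3 -m creep '{"angular":[[0,0,-0.01],[0,0,-0.03],[0,0,-0.05],[0,0,-0.07],[0,0,-0.089],[0,0,-0.089],[0,0,-0.089],[0,0,-0.089],[0,0,-0.089],[0,0,-0.089]],"travel":[[0.015,-0.003,0],[0.05,-0.008,0],[0.09,-0.015,0],[0.13,-0.021,0],[0.17,-0.028,0],[0.205,-0.033,0],[0.23,-0.037,0],[0.241,-0.039,0],[0.241,-0.039,0],[0.241,-0.039,0]],"jaw":[44,44,44,44,44,44,44,44,44,44]}'
python3 - <<'E'
from h import *
p,R,st=tool(); print(p,np.degrees(np.arctan2(R[1,0],R[0,0])),st["contact_force"],st["joint_pos"])
for n in("wrist","top"):
    s=viewer.snapshot(n); np.savez("x_"+n+".npz",p=p,Rt=R,**s)
s=dict(np.load("x_wrist.npz")); cv2.imwrite("pics/w6.png",s["pixels"])
E
```

```text
clock: 9.57
eef_pos: [0.5643, 0.0257, 0.1621]
tcp_rot: [0.001, 0.673, 0.74, 0.001]
contact_force: [0.3, -0.2, -1.2]
grip_width: 0.04
gripper_force: 0.0
clock: 10.4
eef_pos: [0.5137, 0.2141, 0.1592]
tcp_rot: [-0.0, 0.563, 0.827, -0.001]
contact_force: [0.2, -0.9, -0.0]
grip_width: 0.0444
gripper_force: 0.0
[0.5136761  0.21413712 0.15920547] 111.52873459799937 [ 0.17328366 -0.87772976 -0.00561928] [-0.05768943  0.33129948 -0.54655016  1.89251461  0.20551202  0.97458079
 -0.32074884]
```

View pics/w6.png

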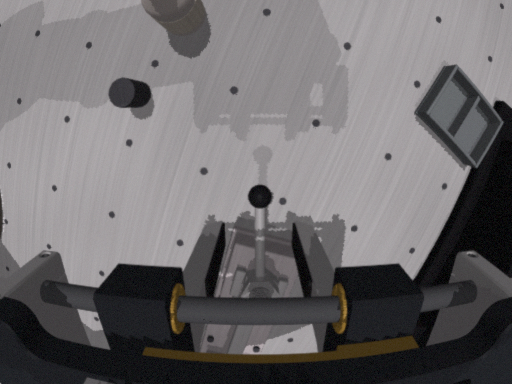

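The ball is straight ahead between the fingers at (260,196).

```bash
python3 - <<'E'
from h import *
s=dict(np.load("x_wrist.npz")); p,R=s["p"],s["Rt"]; g=s["pixels"].max(2)
m=(g<45).astype(np.uint8); m[:180]=0; m[215:]=0; m[:,:240]=0; m[:,280:]=0
k=cv2.moments(m,True); c=(k["m10"]/k["m00"],k["m01"]/k["m00"]); print(c,k["m00"])
b=wplane(s,[c],.078)[0]; print(b,R.T@(b-p)); a=b-np.array([.555,.111,.078]); print(np.hypot(*a[:2]),np.degrees(np.arctan2(a[1],a[0])))
E
```

```text
(259.5406091370558, 196.11928934010152) 394.0
[0.51366906 0.21635431 0.078     ] [0.00207188 0.00092044 0.08120409]
0.11317145398070955 111.42028832815292
```

```bash
python3 -m creep '{"angular":[[0,0,0],[0,0,0],[0,0,0],[0,0,0],[0,0,0],[0,0,0],[0,0,0],[0,0,0]],"travel":[[0.002,0.001,0.015],[0.002,0.001,0.04],[0.002,0.001,0.065],[0.002,0.001,0.09],[0.002,0.001,0.105],[0.002,0.001,0.113],[0.002,0.001,0.115],[0.002,0.001,0.115]],"jaw":[44,44,44,44,44,44,44,44]}'
python3 - <<'E'
from h import *
p,R,st=tool(); print(p,np.degrees(np.arctan2(R[1,0],R[0,0])),R.T@st["contact_force"])
d=p[:2]-[.555,.111]; print(np.hypot(*d),np.degrees(np.arctan2(d[1],d[0])))
for f in (.1,.2,.3,.4,.5,.6,.7): print(f,"turn",f/np.pi,"xy",.113*(np.cos(f)-1)/.8,.113*np.sin(f)/.8)
E
```

```text
clock: 11.17
eef_pos: [0.5144, 0.2162, 0.068]
tcp_rot: [-0.0, 0.563, 0.826, -0.0]
contact_force: [-0.1, 0.7, 0.8]
grip_width: 0.0441
gripper_force: 0.0
[0.51437952 0.21620232 0.06803409] 111.44611191799044 [ 0.68646681  0.18354317 -0.75173537]
0.11277212355172757 111.11245586873376
0.1 turn 0.03183098861837907 xy -0.0007056616544788528 0.014101470101364477
0.2 turn 0.06366197723675814 xy -0.0028155958799246203 0.028062042974802397
0.3 turn 0.0954929658551372 xy -0.0063087209110081555 0.04174222919091421
0.4 turn 0.12732395447351627 xy -0.011150134597092479 0.05500534085109689
0.5 turn 0.15915494309189535 xy -0.017291463132984845 0.06771885732784368
0.6 turn 0.1909859317102744 xy -0.024671344394007935 0.07975574936704874
0.7 turn 0.22281692032865347 xy -0.033216041046066 0.09099574832232386
```

```bash
python3 -m creep '{"angular":[[0,0,0.0159],[0,0,0.0318],[0,0,0.0477],[0,0,0.0637],[0,0,0.0796],[0,0,0.0955],[0,0,0.1114],[0,0,0.1273],[0,0,0.1432],[0,0,0.1592],[0,0,0.1592],[0,0,0.1592]],"travel":[[-0.0002,0.0071,0],[-0.0007,0.0141,0],[-0.0016,0.0211,0],[-0.0028,0.0281,0],[-0.0044,0.0349,0],[-0.0063,0.0417,0],[-0.0086,0.0484,0],[-0.0112,0.055,0],[-0.0141,0.0614,0],[-0.0173,0.0677,0],[-0.0173,0.0677,0],[-0.0173,0.0677,0]],"jaw":[44,44,44,44,44,44,44,44,44,44,44,44]}'
cat > st.py <<'E'
from h import *
p,R,st=tool(); d=p[:2]-[.555,.111]; f=R.T@st["contact_force"]
print("F tool",np.round(f,2),"r",round(np.hypot(*d),4),"ang",np.degrees(np.arctan2(d[1],d[0])).round(2),"head",np.degrees(np.arctan2(R[1,0],R[0,0])).round(2),"z",p[2],"M",st["moment"].round(3))
E
python3 st.py
```

```text
clock: 12.17
eef_pos: [0.5702, 0.2235, 0.0689]
tcp_rot: [0.0, 0.75, 0.662, 0.001]
contact_force: [-1.5, -1.4, 0.1]
grip_width: 0.0442
gripper_force: 0.0
F tool [-1.52 -1.3  -0.12] r 0.1135 ang 82.31 head 82.89 z 0.06894649544970066 M [ 0.005 -0.102 -0.007]
```

```bash
python3 -m creep '{"angular":[[0,0,0.008],[0,0,0.0159],[0,0,0.0159],[0,0,0.0159]],"travel":[[0,0.0035,0],[-0.0002,0.0071,0],[-0.0002,0.0071,0],[-0.0002,0.0071,0]],"jaw":[44,44,44,44]}' >/dev/null; python3 st.py
python3 -m creep '{"angular":[[0,0,0.008],[0,0,0.0159],[0,0,0.0159],[0,0,0.0159]],"travel":[[0,0.0035,0],[-0.0002,0.0071,0],[-0.0002,0.0071,0],[-0.0002,0.0071,0]],"jaw":[44,44,44,44]}' >/dev/null; python3 st.py
python3 -m creep '{"angular":[[0,0,0.008],[0,0,0.0159],[0,0,0.0159],[0,0,0.0159]],"travel":[[0,0.0035,0],[-0.0002,0.0071,0],[-0.0002,0.0071,0],[-0.0002,0.0071,0]],"jaw":[44,44,44,44]}' >/dev/null; python3 st.py
```

```text
F tool [-0.04  0.04 -0.31] r 0.1133 ang 79.59 head 79.95 z 0.06814391318779633 M [-0.059 -0.1   -0.004]
F tool [-0.28 -0.09  0.69] r 0.1133 ang 76.68 head 77.07 z 0.06803879095549069 M [-0.022 -0.079  0.035]
F tool [-0.67  0.15 -0.72] r 0.1133 ang 73.78 head 74.2 z 0.06806504923754071 M [-0.049 -0.069 -0.031]
```

```bash
for i in 1; do python3 -m creep '{"angular":[[0,0,0.008],[0,0,0.0159],[0,0,0.0159],[0,0,0.0159]],"travel":[[0,0.0035,0],[-0.0002,0.0071,0],[-0.0002,0.0071,0],[-0.0002,0.0071,0]],"jaw":[44,44,44,44]}' >/dev/null; python3 st.py; done
python3 -m creep '{"angular":[[0,0,0.008],[0,0,0.0159],[0,0,0.0159],[0,0,0.0159]],"travel":[[0,0.0035,0],[-0.0002,0.0071,0],[-0.0002,0.0071,0],[-0.0002,0.0071,0]],"jaw":[44,44,44,44]}' >/dev/null; python3 st.py
python3 - <<'E'
from h import *
s=viewer.snapshot("wrist");p,R,st=tool();np.savez("x2.npz",p=p,Rt=R,**s)
s=dict(np.load("x2.npz"))
# where ball would project if centred / pushed: find fisheye pixel of tool pts
T=np.linalg.inv(s["tool_from_camera"])
for t in ([0,-.011,-.010],[0,0.,-.01],[0.011,-.011,-.01],[-.02,-.011,-.01],[-.04,-.008,-.01]):
    c=T[:3,:3]@t+T[:3,3]; a=np.arctan2(np.hypot(c[0],c[1]),c[2]); r=np.hypot(c[0],c[1]); uv=s["K"][:2,2]+s["K"][0,0]*a*c[:2]/r; print(t,uv.round(1))
for v in(250,256,262,268,274,280): print(v,s["pixels"].max(2)[v,200:320:3])
t=viewer.snapshot("top");W=cloud(t);m=(W[...,2]>.07)&(W[...,2]<.1)&(abs(W[...,0]-.58)<.1)&(abs(W[...,1]-.17)<.07)
print(m.sum(),W[m].min(0) if m.any() else 0,W[m].max(0) if m.any() else 0)
E
```

```text
F tool [-0.68  0.49  0.68] r 0.1133 ang 70.92 head 71.34 z 0.06806233491374514 M [-0.042 -0.021 -0.008]
F tool [-0.61 -0.17  0.05] r 0.1133 ang 68.04 head 68.48 z 0.06806131920758876 M [-0.072 -0.013 -0.009]
[0, -0.011, -0.01] [241.2 239.7]
[0, 0.0, -0.01] [258.8 239.7]
[0.011, -0.011, -0.01] [240.8 223.4]
[-0.02, -0.011, -0.01] [241.9 267.3]
[-0.04, -0.008, -0.01] [247.  292.3]
250 [ 78  76  74  79  75  16  11  18  70  21  16   7  17  14  17  16   5  13
  24 109 113 111 109 112 108 113 119 112 108 105 111  33  15  17  19  78
  77  74  78  78]
256 [ 78  81  79  72  32  13  14  24 105 102 101  34  14  12  19  21  35 103
  99  85  87  90  90  98 100  88 103 118 109 109 107 103  20  12  19  55
  81  76  76  75]
262 [ 78  80  77  70  20  21   7  72 107 106 105 106  83 101 105 107  94  83
  87  87  84  87  88  85  76  76  74  87 112 107 105 111  37  14  14  13
  77  80  75  78]
268 [ 75  79  77  27   8  21  21 118  99  87  85  83  80  97 109 108  98  89
 150 115  77  74  76  87  88 117 120 107  77 111 111 108  92  14   9   8
  38  78  79  78]
274 [ 76  79  54  12   9  15  65 152 155 152 147 150 141  94 104 111  98  86
 125 153 157 115  71  73  73  72  76 121 114  77 114 111 106  23  13  16
  21  68  77  76]
280 [ 77  76  14  16  16  16 142 149 149 151  98  95  97  89 103 107 105  92
  92  93  90  72  77  78  74  77  76  74 121 116  79 109 111  83  15  16
  16  22  75  80]
78 [0.53608831 0.10091484 0.070295  ] [0.62492271 0.20240906 0.09858127]
```

```bash
python3 -m creep '{"angular":[[0,0,0.008],[0,0,0.0159],[0,0,0.0159],[0,0,0.0159]],"travel":[[0,0.0035,0],[-0.0002,0.0071,0],[-0.0002,0.0071,0],[-0.0002,0.0071,0]],"jaw":[44,44,44,44]}' >/dev/null; python3 st.py
python3 -m creep '{"angular":[[0,0,0.008],[0,0,0.0159],[0,0,0.0159],[0,0,0.0159]],"travel":[[0,0.0035,0],[-0.0002,0.0071,0],[-0.0002,0.0071,0],[-0.0002,0.0071,0]],"jaw":[44,44,44,44]}' >/dev/null; python3 st.py
python3 -m creep '{"angular":[[0,0,0.008],[0,0,0.0159],[0,0,0.0159],[0,0,0.0159]],"travel":[[0,0.0035,0],[-0.0002,0.0071,0],[-0.0002,0.0071,0],[-0.0002,0.0071,0]],"jaw":[44,44,44,44]}' >/dev/null; python3 st.py
```

```text
F tool [0.81 0.12 0.23] r 0.1134 ang 65.16 head 65.61 z 0.06808366586570777 M [ 0.003  0.024 -0.006]
F tool [0.08 0.47 0.27] r 0.1134 ang 62.28 head 62.75 z 0.06810402152214806 M [-0.008  0.006  0.001]
F tool [ 0.18 -0.71  0.66] r 0.1134 ang 59.49 head 59.9 z 0.06804494852394527 M [ 0.128  0.182 -0.001]
```

```bash
python3 -m creep '{"angular":[[0,0,0.008],[0,0,0.0159],[0,0,0.0159],[0,0,0.0159]],"travel":[[0,0.0035,0],[-0.0002,0.0071,0],[-0.0002,0.0071,0],[-0.0002,0.0071,0]],"jaw":[44,44,44,44]}' >/dev/null; python3 st.py
python3 -m creep '{"angular":[[0,0,0.008],[0,0,0.0159],[0,0,0.0159],[0,0,0.0159]],"travel":[[0,0.0035,0],[-0.0002,0.0071,0],[-0.0002,0.0071,0],[-0.0002,0.0071,0]],"jaw":[44,44,44,44]}' >/dev/null; python3 st.py
```

```text
F tool [-0.4  -1.88  0.06] r 0.1134 ang 56.56 head 57.03 z 0.06808522942220673 M [0.09  0.316 0.044]
F tool [-0.71 -1.65  0.14] r 0.1134 ang 53.66 head 54.16 z 0.06806705778819205 M [0.085 0.394 0.047]
```

```bash
python3 -m creep '{"angular":[[0,0,0.008],[0,0,0.0159],[0,0,0.0159],[0,0,0.0159]],"travel":[[0,0.0035,0],[-0.0002,0.0071,0],[-0.0002,0.0071,0],[-0.0002,0.0071,0]],"jaw":[44,44,44,44]}' >/dev/null; python3 st.py
python3 -m creep '{"angular":[[0,0,0.008],[0,0,0.0159],[0,0,0.0159],[0,0,0.0159]],"travel":[[0,0.0035,0],[-0.0002,0.0071,0],[-0.0002,0.0071,0],[-0.0002,0.0071,0]],"jaw":[44,44,44,44]}' >/dev/null; python3 st.py
```

```text
F tool [-1.41 -1.57  0.38] r 0.1134 ang 50.79 head 51.3 z 0.06807547236197842 M [ 0.119  0.526 -0.008]
F tool [-0.18 -2.65 -0.85] r 0.1135 ang 47.91 head 48.44 z 0.06806688809840855 M [0.13  0.62  0.019]
```

```bash
for i in 1 2 3 4 5; do python3 -m creep '{"angular":[[0,0,0]],"travel":[[0,0,0]],"jaw":[44]}' >/dev/null; python3 st.py; done
```

```text
F tool [-1.08 -2.19 -0.17] r 0.1134 ang 47.96 head 48.47 z 0.06807636957089121 M [0.073 0.578 0.011]
F tool [-1.44 -1.88  0.34] r 0.1134 ang 47.97 head 48.48 z 0.06812969636244123 M [ 0.058  0.569 -0.005]
F tool [-1.21 -1.87 -0.29] r 0.1135 ang 48.01 head 48.47 z 0.06815013102707973 M [0.075 0.508 0.019]
F tool [-1.42 -1.24 -0.19] r 0.1134 ang 48.02 head 48.47 z 0.06810575426334026 M [0.085 0.568 0.049]
F tool [-1.19 -1.8  -0.26] r 0.1134 ang 48.03 head 48.47 z 0.06810266834634082 M [ 0.04   0.472 -0.014]
```

```bash
python3 - <<'E'
from h import *
t=viewer.snapshot("top"); np.savez("top5.npz",**t)
a=np.load("top2.npz")["pixels"]; b=t["pixels"]
# handle near the rest: row profiles across handle along image rows at columns 205..225 (spanner handle on stand)
for u in (200,204,208,212,216,224,230):
    print(u,b[170:200,u].mean(1).astype(int))
E
```

```text
200 [128 132 130 103 132 142 137 139 138 137 143 118 125 130 130 136 137  90
 181 193 217 220 220 215 216 218 217 221 218 155]
204 [130 128 128 132 137 137 138 138 138 138 139 137 131 129 129 136 126 101
  94 191 226 223 218 214 217 216 216 230 137 174]
208 [128 133 120 136 136 139 138 136 136 140 118 128 131 132 133 148 101 105
 106 136 142 136 122 208 224 218 219 229 151 176]
212 [127 131 123 137 131 132 140 139 137 139 130 133 130 136 136 143 108 109
 109 135 140 138 136 138 137 132 134 104 182 193]
216 [131 128 140 142 118 121 137 136 139 138 132 132 135 136 142 106 107 107
 130 142 137 137 111  60  39  80 138 108 114 116]
224 [128 148 144 140 136 135 136 135 135 139 132 134 139 140 129 116 103 112
 107 138 146 126  95 110 134 147 100 119 126 126]
230 [187 220 161 118 115 109 109 110 102 125 135 137 138 145 103 104 131 136
 132 135 139  94  87 133 148 101 117 131 124 126]
```

```bash
for i in 1; do python3 -m creep '{"angular":[[0,0,0.004],[0,0,0.008],[0,0,0.012],[0,0,0.0159]],"travel":[[0,0.0018,0],[0,0.0035,0],[-0.0002,0.0053,0],[-0.0002,0.0071,0]],"jaw":[44,44,44,44]}' >/dev/null; python3 st.py; python3 -m creep '{"angular":[[0,0,0.004],[0,0,0.008],[0,0,0.012],[0,0,0.0159]],"travel":[[0,0.0018,0],[0,0.0035,0],[-0.0002,0.0053,0],[-0.0002,0.0071,0]],"jaw":[44,44,44,44]}' >/dev/null; python3 st.py; done
```

```text
F tool [-1.63 -3.88 -0.45] r 0.1134 ang 45.23 head 45.53 z 0.06801956608685997 M [0.288 1.147 0.05 ]
F tool [-3.06 -4.69 -0.06] r 0.1134 ang 42.36 head 42.67 z 0.06799008035329468 M [0.364 1.236 0.057]
```

```bash
python3 -m creep '{"angular":[[0,0,0.004],[0,0,0.008],[0,0,0.012]],"travel":[[0,0.0018,0],[0,0.0035,0],[-0.0002,0.0053,0]],"jaw":[44,44,44]}' >/dev/null; python3 st.py;  python3 -m creep '{"angular":[[0,0,0]],"travel":[[0,0,0]],"jaw":[44]}' >/dev/null; python3 st.py; python3 -m creep '{"angular":[[0,0,0]],"travel":[[0,0,0]],"jaw":[44]}' >/dev/null; python3 st.py
```

```text
F tool [-2.88 -5.35  0.51] r 0.1133 ang 40.26 head 40.51 z 0.06795536108138067 M [0.517 1.22  0.062]
F tool [-2.82 -5.36  0.16] r 0.1134 ang 40.14 head 40.48 z 0.06798476217273332 M [0.382 1.066 0.07 ]
F tool [-2.18 -3.69 -0.1 ] r 0.1134 ang 40.18 head 40.54 z 0.0680055884587856 M [0.321 1.049 0.107]
```

Torque is about 0.55 N·m, so I back off, rise clear and check the spanner.

```bash
python3 -m creep '{"angular":[[0,0,0],[0,0,0],[0,0,0],[0,0,0],[0,0,0],[0,0,0],[0,0,0],[0,0,0],[0,0,0],[0,0,0],[0,0,0],[0,0,0]],"travel":[[0,-0.004,0],[0,-0.009,0],[0,-0.013,0],[0,-0.013,0],[0,-0.013,-0.015],[0,-0.013,-0.04],[0,-0.013,-0.07],[0,-0.013,-0.1],[0,-0.013,-0.13],[0,-0.013,-0.15],[0,-0.013,-0.16],[0,-0.013,-0.16]],"jaw":[44,44,44,44,44,44,44,44,44,44,44,44]}'
python3 - <<'E'
from h import *
p,R,st=tool(); s=viewer.snapshot("wrist"); np.savez("w7.npz",p=p,Rt=R,**s)
K=s["K"]; v,u=np.mgrid[:384,:512]; uv=np.stack([u.ravel(),v.ravel()],1)
o,d=wray(dict(s,p=p,Rt=R),uv); r=np.hypot(u-K[0,2],v-K[1,2]).ravel()/K[0,0]
W=(o+d*(s["z_map"].ravel()/np.cos(r))[:,None])
near=(np.hypot(W[:,0]-.555,W[:,1]-.111)<.14)&(W[:,2]>.07)&(W[:,2]<.1)
B=W[near&(s["pixels"].max(2).ravel()<50)]; print("ball",len(B),np.median(B,0) if len(B) else 0)
t=viewer.snapshot("top"); W=cloud(t); np.savez("top7.npz",**t)
for a in np.arange(-.12,.10,.02):
    m=(abs(W[...,1]-a)<.01)&(W[...,2]>.05)&(W[...,2]<.064)&(abs(W[...,0]-.56)<.06)
    if m.sum()>3: print(round(a,2),m.sum(),W[m][:,0].min().round(4),W[m][:,0].max().round(4),np.median(W[m][:,2]).round(4))
E
```

```text
clock: 18.82
eef_pos: [0.636, 0.1922, 0.1987]
tcp_rot: [0.0, 0.938, 0.347, 0.002]
contact_force: [-0.2, -0.3, 0.0]
grip_width: 0.0439
gripper_force: 0.0
ball 284 [0.63222044 0.19650469 0.08690231]
-0.1 30 0.5621 0.5841 0.0552
-0.08 30 0.5485 0.5799 0.0554
-0.06 33 0.5433 0.5856 0.0547
-0.04 28 0.557 0.575 0.0544
-0.02 29 0.5572 0.5758 0.054
0.0 28 0.5539 0.5726 0.0545
0.02 28 0.5517 0.5733 0.0544
0.04 30 0.5513 0.5698 0.0557
0.06 29 0.5245 0.5665 0.0536
0.08 71 0.5287 0.5924 0.0535
```

```bash
python3 - <<'E'
from h import *
t=dict(np.load("top7.npz"));W=cloud(t)
m=(W[...,2]>.048)&(W[...,2]<.064)&(abs(W[...,0]-.576)<.02)&(W[...,1]<-.07)&(W[...,1]>-.15)
print("tail y",W[m][:,1].min(),"expected",.1105-.222*.9955, m.sum())
print(order.close_job())
E
```

```text
tail y -0.10968513047432163 expected -0.110501 68
the job is handed in; nothing more can be done
None
```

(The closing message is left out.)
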